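# Open the slide-lid weight box

### The job

Open the wooden weight box: by the pull, lift that end of the lid over the end lip that locks it, draw the lid nearly halfway out and let go, so that it rests in its grooves. Then take it again across its two long edges, as near its middle as you can, draw it clear of the grooves and lay it flat, right way up and wholly on the white bench pad. Keep the lid roughly level, and do not shove the box or the other things about.

Things in the scene. Friction and masses are not known exactly. Their poses are not given: they have to be found in the camera images.
- weight_box: Loose wooden box of steel weights, about 2.2 kg, 86 (x) x 219 (y) x 68 mm. Origin: centre of its underside; z up. The lid lies on ledges 50 mm above the bench in a 70 mm wide channel and slides out towards the box's +y end. The side walls (x = 35 to 43 mm either side) are flush with the lid's top (58 mm) in front of y = +20 mm, higher behind.
- box_lip (a point): Middle of the top of the lip on the box's +y end wall, at y = +105.5, z = 55 mm of the box: 5 mm above the ledges, 8 mm thick (outer face y = +109.5 mm). It blocks the lid until that end of the lid is lifted over it.
- box_rails (a point): Middle, at z = 64 mm, of the front end (y = +20 mm) of the two rails that overhang the lid by 6 mm at each side, from there back to y = -109 mm, 64 to 68 mm above the bench. They leave 6 mm of play above the lid: its tail cannot be lifted out, but its front can tilt up.
- lid: Loose wooden lid, 66 (x) x 200 (y) x 8 mm, 0.1 to 0.2 kg. Origin: centre of its underside; z up; axes as the box's. Play when closed: 1.5 mm lengthwise, 2 mm each side. Drawn out 70 to 110 mm it stays put when released, resting on lip and ledges; its tail leaves the rails at 120 mm, then it can be lifted off. To lay it flat, hold it with the fingertips hardly below its underside.
- lid_pull (a point): Top centre of the lid's aluminium pull, at y = +83, z = +28 mm of the lid: 30 mm along x, 14 along y, 20 high above the lid's top. Best pinched along x, so the lid can tilt between the fingers. Raised 5 mm, the end clears the lip; at 9 mm the lid meets the rails: about 7 mm is right.
- pad: White bench pad, 230 mm (x) by 300 mm (y), 3 mm thick, fixed to the bench. Origin: centre of its underside, on the bench.
- lid_corner0 (a point): Corner of the lid's underside at x = +33, y = +100 mm of the lid.
- lid_corner1 (a point): Corner of the lid's underside at x = +33, y = -100 mm of the lid.
- lid_corner2 (a point): Corner of the lid's underside at x = -33, y = +100 mm of the lid.
- lid_corner3 (a point): Corner of the lid's underside at x = -33, y = -100 mm of the lid.
- timer: White bench timer, 54 x 62 x 62 mm, standing behind the work. Origin: centre of its underside. Leave alone.
- dropper: Small white dropper bottle, 38 mm across, 90 mm high, behind the work. Origin: centre of its underside. Leave alone.
- forceps: Steel forceps, 15 x 111 x 8 mm, lying in front of the work. Origin: centre of the underside, long axis y. Leave alone.
- marker: Marker pen, 12 x 131 x 14 mm, lying in front of the box. Origin: centre of the underside, long axis y. Leave alone.
- beaker: Plastic beaker, 96 mm across, 100 mm high, behind the box. Origin: centre of its underside. Leave alone.

How it is judged:
On the way, in this order (a step that is already met when the one before it is completed fails the run):
1. the lid, lifted over the lip, is drawn 65 to 115 mm out and rests there, let go (y of lid in the frame of weight_box between 0.065 and 0.115 m and angle between lid's own z axis and vertical below 0.12 rad and linear speed of lid below 0.02 m/s and contact force between the fingers and lid below 0.05 N), for 0.3 s.
2. the lid is out of its grooves and off the box, held across its edges and not by the pull (TCP less than 65 mm towards the pull from the lid's middle) (y of lid in the frame of weight_box above 0.12 m and contact force between lid and weight_box below 0.05 N and contact force between the fingers and lid above 1 N and y of the grasp point in the frame of lid below 0.065 m), for 0.1 s.
At the end, for the whole second after the job is handed in: The lid lies flat (within 0.04 rad) and right way up on the bench pad, at rest, with no corner more than 5 mm beyond the pad's edge; the box stands upright within 25 mm of where it was (x of lid_corner0 in the frame of pad between -0.12 and 0.12 m and y of lid_corner0 in the frame of pad between -0.155 and 0.155 m and x of lid_corner1 in the frame of pad between -0.12 and 0.12 m and y of lid_corner1 in the frame of pad between -0.155 and 0.155 m and x of lid_corner2 in the frame of pad between -0.12 and 0.12 m and y of lid_corner2 in the frame of pad between -0.155 and 0.155 m and x of lid_corner3 in the frame of pad between -0.12 and 0.12 m and y of lid_corner3 in the frame of pad between -0.155 and 0.155 m and angle between lid's own z axis and vertical below 0.04 rad and height (world z) of lid below 0.008 m and linear speed of lid below 0.02 m/s and distance of weight_box from where it was at the start of the episode below 0.025 m and angle between weight_box's own z axis and vertical below 0.05 rad); the robot touches nothing.
It fails at once if the box is shoved more than 25 mm (distance of weight_box from where it was at the start of the episode above 0.025 m).
It fails at once if the lid is tipped more than 0.5 rad from level (angle between lid's own z axis and vertical above 0.5 rad).
It fails at once if a bystander (timer, dropper bottle, forceps, marker or beaker) is moved more than 25 mm (distance of any of timer, dropper, forceps, marker, beaker from where it was at the start of the episode above 0.025 m).
It also fails if it takes over 54 s, if anything falls off the work surface, if the arm or the gripper's body presses on something with over 40 N, if the wrist force passes 120 N, or if a joint passes its speed limit or range.

### The arm

A 6-joint arm with a two-finger parallel gripper is mounted at the origin on a cart in front of the work surface, level with it; the furniture and walls round the work are solid. World frame = base frame: x ahead of the robot, y to its left, z up, the work surface at z = 0. Lengths are in m, angles in rad, forces in N, time in s.
With the tool pointing down it reaches from about 0.325 to 0.9 m from the base axis. Payload 6.1 kg.
Tool frame: the origin (TCP) lies between the finger pads, 19 mm behind the fingertips; this is the grasp point; z points along the fingers, y is the line along which they close (so a half turn about z gives the same grasp; the last joint's range is limited). The gripper opens to 87 mm and grips with 3 to 60 N. Pads are 19 mm wide; open, the fingers measure 117 mm over their backs; the gripper's body (75 mm by 190 mm) begins 51 mm behind the grasp point.
Start: joints at [1.138, 0.22, 1.526, -0, 1.395, -0.126], TCP at [0.189, 0.596, 0.241] pointing down, gripper open.
Joint ranges: [-2.98, 2.98], [-0.91, 2.08], [0.09, 2.57], [-1.24, 4.39], [0.2, 2.65], [-2.68, 2.68]. Speed limits (rad/s): [2.57, 2.57, 3.01, 3.14, 3.14, 3.14].

### API

Orientations are given as a unit quaternion [x, y, z, w].
In Python, from workcell import state, cams, robot, spotter gives the robot as it stands.
- The arm moves only by the tool carry_out, never from a script. Its argument "plan" is a list of rows, each a list of 6 numbers: the shift along the world's x, y, z scaled (see below), then the turn, a rotation vector about the world's x, y, z scaled (see below). In form: [[dx, dy, dz, wx, wy, wz], ...]. A call has 1 to 8 rows; each row shifts and turns the commanded pose from where the row before left it; what a row does not reach is not made up. The controller multiplies each number of a shift by 30 mm and each number of a turn by 0.15 rad. A row lasts 1/10 s, in which the tool goes at most 50 mm and 8.59 degrees, less where a joint would pass 70% of its speed; a pose out of reach is approached as far as the arm can. A call with a number of a shift or a turn outside -1 to 1 is refused whole. A call with a gripper value outside its range is refused whole. "gripper" is the closure, from 0 (fully open) to 1 (shut), set as the call begins (left out, the last holds). The fingers move at their own pace and stop on an object; the grip force is fixed at half the most. Time passes only in rows, so rows that do not move let the fingers close. It gives the time, the measured TCP pose, the force, the opening and the grip force at its end, in the units of the state.
- state(): the state, without advancing time (a new reading comes with each control period).
- cams.read_camera(name): name is "scene" or "top"; returns the picture (400x640x3 uint8, red, green, blue); there is no depth.
- cams.get_calibration(name): a dict with "vfov" (degrees; the focal length in pixels is half the picture's height over the tangent of half this angle, whatever the lens; pixels are square), "cx", "cy" (the principal point, pixels), "distortion" ([k1, k2, p1, p2, k3] as OpenCV has them; the pictures are not rectified), "pose" (4x4, takes a point from camera to world coordinates). Camera axes: x right, y down, z forward; pixel columns grow to the right and rows downward; lengths in m; the calibration is good to about 2 mm. A picture is of the moment at which its call begins. get_calibration takes no time and is no camera call.
- robot.job_done(): hands the job in; it is judged then, once.
Trained networks look in the newest picture that a camera, given by its name, has taken for a name from the list of things; names that differ only in an ending like _2 or _b are one class to them, and where a whole thing is asked for, a point or a joint stands for the part that bears it (a point fixed in the world has none). Each returns a list of dicts, best first, with "conf" (0 to 1); they miss things now and then, are a little off and sometimes report something else, mostly with a low value. They report only what shows in the picture. A call takes as long as a camera call.
- spotter.cut_out(thing, camera): "pixels" (400x640 bool, what is visible of it).
- spotter.tip_of(thing, camera): "position" ([x, y, z] in m, in the coordinates of the camera as it stood for that picture, good to about 4 mm: a listed point, or the origin of a listed thing).
The state is a dict: "clock": time; "joint_pos": joint angles; "joint_vel": joint speeds; "effort": joint torques, N m; "ee_pos": TCP position; "tcp_rot": TCP orientation; "wrist_force": force on the tool from outside, world axes, zero at the start; "wrist_torque": the same for the moment, N m; "opening": opening from 0.0 (shut) to 1.0 (fully open); "grip_force": force on a finger pad.
Only numpy, scipy, OpenCV 4.12 (cv2) and the standard library are available. Lean on these libraries where they do the work, as an engineer would, in place of code of your own. Each camera call takes 0.05 s, during which the arm holds its last target. There are 200 camera calls.

## Working session

There is one attempt and no reset: what is moved stays moved. The work goes in short steps, Python scripts to look and compute and a tool call to move; the robot and the scene stay as the last step left them, time stands still between calls to the robot, and variables do not carry over. Pictures are saved under pics/ and viewed, at most 10 in all, crops included, and the job is handed in when it is done.

Besides the shell and the picture viewer there is one more tool, called by a JSON object that holds its "fn" and its "kwargs", one argument or row to a line. carry_out: Moves the arm, as the interface text tells. Its arguments: {"type":"object","properties":{"plan":{"type":"array"},"gripper":{"type":"number"}},"required":["plan"]}

```bash
mkdir -p pics; cat > h.py <<'E'
import numpy as np, cv2
from workcell import state, cams, robot, spotter
def W(cam,p):
    T=np.array(cams.get_calibration(cam)["pose"]); return T[:3,:3]@np.array(p)+T[:3,3]
def tips(cam,names):
    for n in names:
        for d in spotter.tip_of(n,cam)[:2]:
            print(cam,n,round(d["conf"],2),np.round(W(cam,d["position"]),4))
def snap(cam,f=None):
    im=cams.read_camera(cam)
    if f: cv2.imwrite("pics/"+f,im[:,:,::-1])
    return im
def ray(cam,px,z):
    c=cams.get_calibration(cam); f=200/np.tan(np.radians(c["vfov"])/2)
    K=np.array([[f,0,c["cx"]],[0,f,c["cy"]],[0,0,1.]])
    u=cv2.undistortPoints(np.array(px,float).reshape(-1,1,2),K,np.array(c["distortion"],float)).reshape(-1,2)
    T=np.array(c["pose"]); d=np.c_[u,np.ones(len(u))]@T[:3,:3].T
    return T[:3,3]+d*((z-T[2,3])/d[:,2])[:,None]
E
python3 - <<'E'
from h import *
snap("scene","s1.png"); snap("top","t1.png")
for c in("scene","top"):
    tips(c,["weight_box","box_lip","box_rails","lid","lid_pull","pad","lid_corner0","lid_corner1","lid_corner2","lid_corner3"])
tips("top",["timer","dropper","forceps","marker","beaker"])
s=state();print(s["clock"],s["ee_pos"],s["tcp_rot"],s["opening"])
print(cams.get_calibration("top")["pose"])
E
```

```text
scene weight_box 0.73 [0.4974 0.2521 0.0015]
scene box_lip 0.78 [ 0.5628 -0.1229  0.0563]
scene box_lip 0.5 [ 0.5746 -0.2335  0.0556]
scene box_rails 0.6 [ 0.5743 -0.2152  0.0628]
scene lid 0.59 [ 0.5724 -0.2313  0.0572]
scene lid 0.53 [ 0.7406 -0.0232  0.0047]
scene lid_pull 0.93 [ 0.5612 -0.1463  0.0827]
scene pad 0.7 [0.4954 0.2552 0.0054]
scene lid_corner0 0.71 [ 0.5971 -0.1261  0.0507]
scene lid_corner0 0.64 [ 0.6266 -0.3285  0.0494]
scene lid_corner1 0.71 [ 0.5971 -0.1261  0.0507]
scene lid_corner1 0.64 [ 0.6266 -0.3285  0.0494]
scene lid_corner2 0.71 [ 0.5971 -0.1261  0.0507]
scene lid_corner2 0.64 [ 0.6266 -0.3285  0.0494]
scene lid_corner3 0.71 [ 0.5971 -0.1261  0.0507]
scene lid_corner3 0.64 [ 0.6266 -0.3285  0.0494]
top weight_box 0.89 [ 0.577  -0.233   0.0027]
top weight_box 0.58 [ 0.7175 -0.2914 -0.0025]
top box_lip 0.71 [ 0.561  -0.1271  0.057 ]
top box_lip 0.68 [ 0.6184 -0.3286  0.053 ]
top box_rails 0.78 [ 0.5714 -0.2126  0.0651]
top box_rails 0.25 [ 0.5615 -0.1504  0.0779]
top lid 0.57 [ 0.5737 -0.2247  0.0519]
top lid_pull 0.9 [ 0.5629 -0.1516  0.0803]
top pad 0.93 
[... 239 characters left out ...]
5261 -0.1379  0.0493]
top lid_corner2 0.71 [ 0.5898 -0.1314  0.0518]
top lid_corner3 0.95 [ 0.5261 -0.1379  0.0493]
top lid_corner3 0.71 [ 0.5898 -0.1314  0.0518]
top timer 0.98 [0.7147 0.083  0.0019]
top dropper 0.68 [ 0.7329 -0.0249  0.0039]
top forceps 0.53 [ 0.4035  0.0578 -0.0028]
top marker 0.55 [ 0.3821 -0.1386  0.0036]
top beaker 0.78 [ 0.7165 -0.2874 -0.0012]
1.35 [0.18874976 0.59580399 0.24123612] [ 1.52770282e-01  9.88261727e-01 -2.16492176e-05  8.93541721e-06] 0.9953264553764515
[[ 0.00416193 -0.99945149  0.0328541   0.48895127]
 [-0.99997902 -0.00399652  0.00509864 -0.00853188]
 [-0.00496454 -0.03287463 -0.99944715  1.18053967]
 [ 0.          0.          0.          1.        ]]
```

```bash
python3 -c "
import cv2,numpy as np
print(cv2.imread('pics/s1.png').shape)"
```

```text
(400, 640, 3)
```

View pics/t1.png

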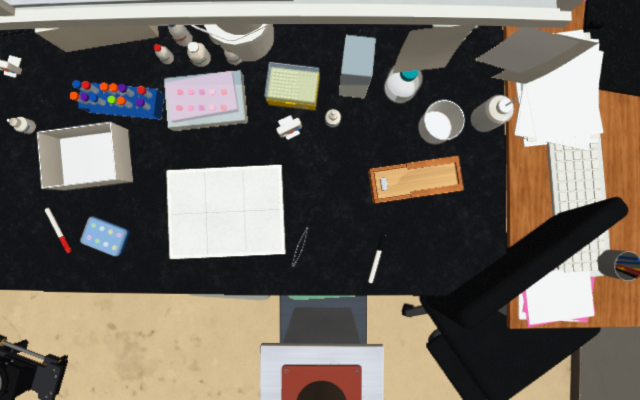

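View pics/s1.png

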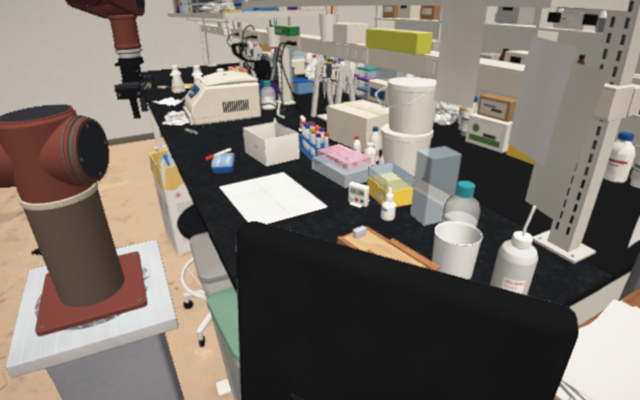

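The top view shows the box at px (372–463, 157–202) with its pull at (384,183), and the pad spanning px (167–285, 165–258). Next I refine the yaw of each from the outlines.

```bash
python3 - <<'E'
from h import *
im=snap("top")
for n,z in(("weight_box",.066),("pad",.003),("lid",.058),("lid_pull",.058)):
    m=spotter.cut_out(n,"top")[0]; p=m["pixels"].astype(np.uint8)
    c=max(cv2.findContours(p,0,1)[0],key=len).reshape(-1,2)
    w=ray("top",c,z)[:,:2]; (a,b),s,t=cv2.minAreaRect((w*1000).astype(np.float32))
    print(n,round(m["conf"],2),"c",round(a,1),round(b,1),"size",np.round(s,1),"ang",round(t,2))
for i in range(4):
    snap("top");tips("top",["weight_box","box_lip","box_rails","lid_pull"])
    snap("scene");tips("scene",["box_lip","box_rails","lid_pull"])
c=cv2.resize(im[145:215,355:475],None,fx=6,fy=6,interpolation=2)
cv2.imwrite("pics/c1.png",c[:,:,::-1])
E
```

```text
weight_box 0.97 c 574.4 -229.4 size [ 88.1 225.9] ang 8.19
pad 0.73 c 493.3 250.7 size [231.1 298.4] ang 2.91
lid 0.69 c 574.8 -229.9 size [ 67.6 202.5] ang 7.76
lid_pull 0.9 c 574.8 -231.4 size [ 66.3 200.3] ang 8.34
top weight_box 0.92 [ 0.5776 -0.2322  0.0057]
top box_lip 0.59 [ 0.5593 -0.1274  0.0584]
top box_rails 0.91 [ 0.572  -0.2084  0.0691]
top lid_pull 0.72 [ 0.5619 -0.1514  0.0779]
top lid_pull 0.56 [ 0.5258 -0.1406  0.0514]
scene box_lip 0.9 [ 0.5621 -0.1305  0.059 ]
scene box_rails 0.65 [ 0.5755 -0.2168  0.0633]
scene box_rails 0.27 [ 0.5302 -0.139   0.0502]
scene lid_pull 0.97 [ 0.5635 -0.1456  0.0811]
top box_rails 0.97 [ 0.5745 -0.2115  0.0654]
top lid_pull 0.84 [ 0.5614 -0.1507  0.0825]
scene box_lip 0.95 [ 0.5632 -0.1259  0.0587]
scene box_rails 0.91 [ 0.5725 -0.2146  0.0634]
scene lid_pull 0.73 [ 0.5627 -0.149   0.0794]
top weight_box 0.39 [ 0.5275 -0.1392  0.0487]
top box_lip 0.61 [ 0.5602 -0.1273  0.0617]
top box_rails 0.77 [ 0.5751 -0.2127  0.0678]
top lid_pull 0.86 [ 0.5604 -0.1491  0.079 ]
scene box_lip 0.95 [ 0.5635 -0.1272  0.0618]
scene box_rails 0.77 [ 0.5766 -0.2168  0.0596]
scene lid_pull 0.9 [ 0.5642 -0.1505  0.0791]
top weight_box 0.64 [ 0.5776 -0.231   0.0017]
top weight_box 0.42 [0.7106 0.0855 0.0013]
top box_lip 0.61 [ 0.5596 -0.1256  0.0592]
top box_rails 0.76 [ 0.5738 -0.2154  0.0669]
top lid_pull 0.71 [ 0.565  -0.1493  0.0802]
scene box_lip 0.67 [0.7138 0.0866 0.0019]
scene box_lip 0.57 [ 0.5654 -0.126   0.0567]
scene box_rails 0.97 [ 0.5728 -0.2161  0.0608]
scene lid_pull 0.57 [ 0.5628 -0.1465  0.0805]
scene lid_pull 0.16 [ 0.5744 -0.2165  0.0604]
```

View pics/c1.png

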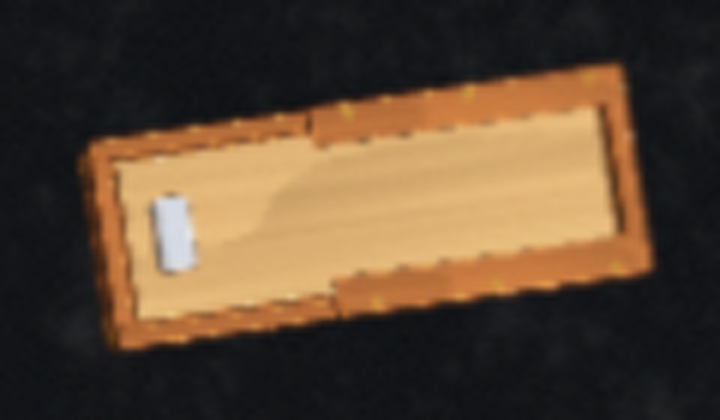

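The crop shows the lid closed, with the pull at the left (crop px 175,233) and the rails on the right-hand half. Box yaw is about 0.142 rad, its centre is (0.5755, −0.231), and the pull is at (0.563, −0.149, 0.079).

{"fn": "carry_out", "kwargs": {
  "plan": [
    [0.5,-1,0,0,0,-0.93],
    [0.5,-1,0,0,0,-0.93],
    [0.5,-1,0,0,0,-0.93],
    [0.5,-1,0,0,0,-0.93],
    [0.5,-1,0,0,0,-0.93],
    [0.5,-1,0,0,0,-0.93],
    [0.5,-1,0,0,0,-0.93],
    [0.5,-1,0,0,0,-0.93]
  ],
  "gripper": 0
}}

```text
clock: 4.2
ee_pos: [0.3092, 0.3546, 0.2414]
tcp_rot: [0.655, 0.756, 0.0, 0.0]
wrist_force: [0.5, -0.1, 0.4]
opening: 0.998
grip_force: 0.0
```

{"fn": "carry_out", "kwargs": {
  "plan": [
    [0.5,-1,0,0,0,0],
    [0.5,-1,0,0,0,0],
    [0.5,-1,0,0,0,0],
    [0.5,-1,0,0,0,0],
    [0.5,-1,0,0,0,0],
    [0.5,-1,0,0,0,0],
    [0.5,-1,0,0,0,0],
    [0.5,-1,0,0,0,0]
  ]
}}

```text
clock: 5.0
ee_pos: [0.4293, 0.1145, 0.2416]
tcp_rot: [0.653, 0.757, 0.0, 0.0]
wrist_force: [0.0, -0.0, 0.4]
opening: 0.999
grip_force: 0.0
```

{"fn": "carry_out", "kwargs": {
  "plan": [
    [0.5,-1,0,0,0,0],
    [0.5,-1,0,0,0,0],
    [0.5,-1,0,0,0,0],
    [0.5,-1,0,0,0,0],
    [0.5,-1,0,0,0,0],
    [0.5,-1,-0.5,0,0,0],
    [0.5,-1,-0.5,0,0,0],
    [0,0,0,0,0,0]
  ]
}}

```text
clock: 5.8
ee_pos: [0.5336, -0.0972, 0.2088]
tcp_rot: [0.654, 0.756, -0.001, -0.001]
wrist_force: [-0.6, -0.2, -1.1]
opening: 1.005
grip_force: 0.0
```

{"fn": "carry_out", "kwargs": {
  "plan": [
    [0.49,-0.86,0,0,0,0],
    [0.49,-0.86,-0.3,0,0,0],
    [0,0,-1,0,0,0],
    [0,0,-1,0,0,0],
    [0,0,-0.5,0,0,0],
    [0,0,0,0,0,0]
  ],
  "gripper": 0.3
}}

```text
clock: 6.4
ee_pos: [0.5613, -0.1446, 0.1248]
tcp_rot: [0.653, 0.758, -0.001, -0.002]
wrist_force: [0.5, 0.1, -0.3]
opening: 0.708
grip_force: 0.0
```

```bash
python3 - <<'E'
from h import *
im=snap("scene"); c=cv2.resize(im[200:300,310:470],None,fx=5,fy=5,interpolation=2)
cv2.imwrite("pics/s2.png",c[:,:,::-1]); print(state()["ee_pos"])
E
```

```text
[ 0.5625678  -0.14506999  0.12679764]
```

View pics/s2.png

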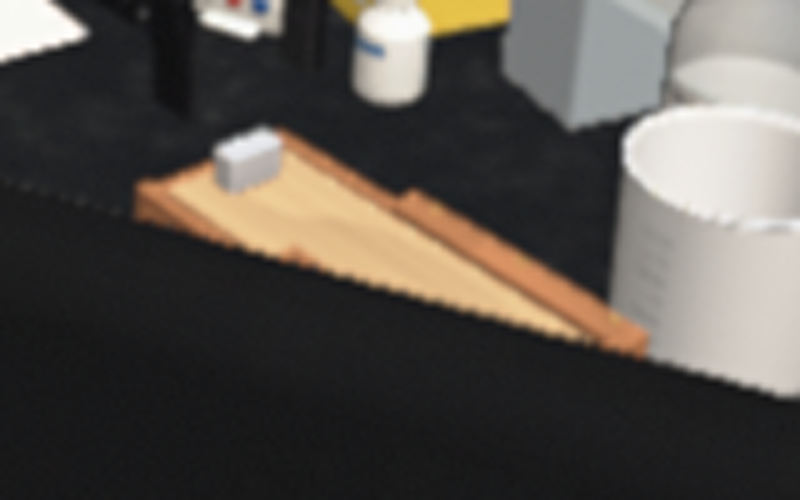

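The fingers (crop px 170,60 and 305,40) straddle the pull at (248,160). I'll descend and pinch.

{"fn": "carry_out", "kwargs": {
  "plan": [
    [0.02,-0.13,-0.7,0,0,0],
    [0,0,-0.6,0,0,0],
    [0,0,-0.22,0,0,0],
    [0,0,0,0,0,0],
    [0,0,0,0,0,0]
  ]
}}

```text
clock: 6.95
ee_pos: [0.5648, -0.1499, 0.0833]
tcp_rot: [0.653, 0.758, 0.0, 0.001]
wrist_force: [0.0, -0.1, 0.3]
opening: 0.698
grip_force: 0.0
```

{"fn": "carry_out", "kwargs": {
  "plan": [
    [0,0,0,0,0,0],
    [0,0,0,0,0,0],
    [0,0,0,0,0,0],
    [0,0,0,0,0,0],
    [0,0,0,0,0,0],
    [0,0,0,0,0,0]
  ],
  "gripper": 1
}}

```text
clock: 7.55
ee_pos: [0.5638, -0.1497, 0.0817]
tcp_rot: [0.653, 0.757, 0.0, 0.0]
wrist_force: [0.6, 0.5, 0.5]
opening: 0.34
grip_force: 30.0
```

{"fn": "carry_out", "kwargs": {
  "plan": [
    [0,0,0.12,0,0,0],
    [0,0,0.12,0,0,0],
    [0,0,0,0,0,0],
    [0,0,0,0,0,0]
  ]
}}

```text
clock: 7.95
ee_pos: [0.5635, -0.1495, 0.0886]
tcp_rot: [0.653, 0.757, -0.0, -0.0]
wrist_force: [0.9, 0.6, -2.7]
opening: 0.342
grip_force: 30.0
```

{"fn": "carry_out", "kwargs": {
  "plan": [
    [-0.024,0.165,0,0,0,0],
    [-0.024,0.165,0,0,0,0],
    [-0.047,0.33,0,0,0,0],
    [-0.047,0.33,0,0,0,0]
  ]
}}

```text
clock: 8.35
ee_pos: [0.5594, -0.1191, 0.0888]
tcp_rot: [0.653, 0.757, 0.0, -0.0]
wrist_force: [-0.6, -0.7, -1.9]
opening: 0.342
grip_force: 30.0
```

{"fn": "carry_out", "kwargs": {
  "plan": [
    [-0.047,0.33,0,0,0,0],
    [-0.047,0.33,0,0,0,0],
    [-0.047,0.33,0.01,0,0,0],
    [-0.047,0.33,0.01,0,0,0],
    [-0.047,0.33,0.01,0,0,0],
    [-0.04,0.28,0,0,0,0],
    [-0.035,0.25,0,0,0,0],
    [0,0,0,0,0,0]
  ]
}}

```text
clock: 9.15
ee_pos: [0.55, -0.0535, 0.0897]
tcp_rot: [0.653, 0.758, 0.0, -0.0]
wrist_force: [0.5, 0.2, -0.9]
opening: 0.34
grip_force: 30.0
```

```bash
python3 - <<'E'
from h import *
snap("top","t3.png"); tips("top",["box_rails","box_lip","lid_pull"])
print(state()["ee_pos"],state()["wrist_force"])
im=cv2.imread("pics/t3.png"); cv2.imwrite("pics/t3c.png",cv2.resize(im[130:230,320:480],None,fx=5,fy=5,interpolation=2))
E
```

```text
top box_rails 0.69 [ 0.5727 -0.2086  0.0658]
[ 0.55030237 -0.05484528  0.0897871 ] [-0.31740315 -1.27959947 -2.0636597 ]
```

View pics/t3c.png

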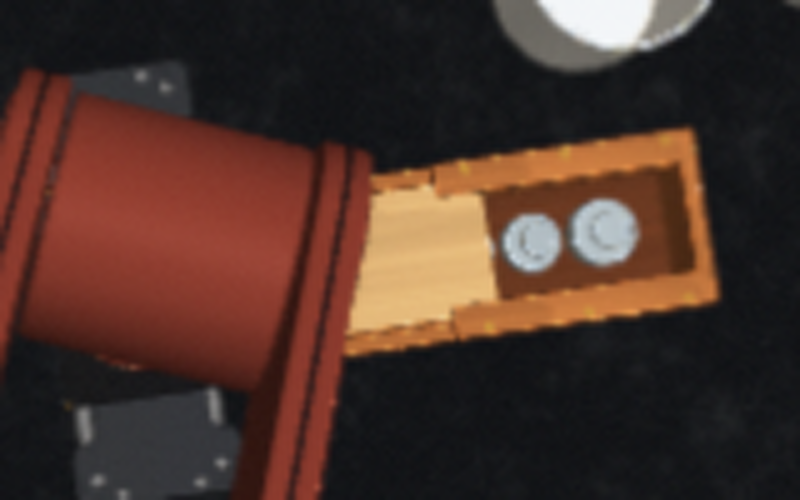

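The lid is drawn about 96 mm, with its tail at crop px x≈490 still under the rails and the box where it was. I'll release and back up.

{"fn": "carry_out", "kwargs": {
  "plan": [
    [0,0,0,0,0,0],
    [0,0,0,0,0,0],
    [0,0,0,0,0,0],
    [0,0,0,0,0,0],
    [0,0,0.4,0,0,0],
    [0,0,0.8,0,0,0],
    [0,0,0.8,0,0,0],
    [0,0,0,0,0,0]
  ],
  "gripper": 0.4
}}

```text
clock: 10.15
ee_pos: [0.5531, -0.0553, 0.1546]
tcp_rot: [0.653, 0.757, 0.002, 0.004]
wrist_force: [-0.6, -0.5, 0.0]
opening: 0.6
grip_force: 0.0
```

{"fn": "carry_out", "kwargs": {
  "plan": [
    [-0.13,0.95,0.2,0,0,0],
    [-0.13,0.95,0,0,0,0],
    [-0.13,0.95,0,0,0,0],
    [-0.13,0.95,0,0,0,0],
    [-0.13,0.95,0,0,0,0],
    [-0.13,0.95,0,0,0,0],
    [-0.13,0.95,0,0,0,0],
    [0,0,0,0,0,0]
  ],
  "gripper": 0
}}

```text
clock: 10.95
ee_pos: [0.522, 0.1477, 0.1555]
tcp_rot: [0.652, 0.758, 0.0, -0.001]
wrist_force: [-0.2, -0.4, -1.1]
opening: 1.0
grip_force: 0.0
```

```bash
python3 - <<'E'
from h import *
im=snap("top","t4.png"); tips("top",["box_rails","box_lip","lid_pull","lid","lid_corner0"])
for n,z in(("lid",.059),):
    m=spotter.cut_out(n,"top")[0]; p=m["pixels"].astype(np.uint8)
    c=max(cv2.findContours(p,0,1)[0],key=len).reshape(-1,2)
    w=ray("top",c,z)[:,:2]; (a,b),s,t=cv2.minAreaRect((w*1000).astype(np.float32))
    print(n,round(m["conf"],2),"c",round(a,1),round(b,1),"size",np.round(s,1),"ang",round(t,2))
snap("scene");tips("scene",["box_lip","box_rails","lid_pull","lid"])
print(state()["ee_pos"],state()["clock"])
im=cv2.imread("pics/t4.png"); cv2.imwrite("pics/t4c.png",cv2.resize(im[130:230,320:480],None,fx=5,fy=5,interpolation=2))
E
```

```text
top box_rails 0.6 [ 0.5723 -0.2119  0.0657]
top box_lip 0.73 [ 0.5595 -0.1282  0.0596]
top box_lip 0.71 [ 0.7316 -0.0245  0.0025]
top lid_pull 0.83 [ 0.5482 -0.0551  0.0874]
top lid_pull 0.36 [ 0.5777 -0.0349  0.0548]
top lid 0.6 [ 0.5588 -0.1301  0.0552]
top lid_corner0 0.86 [ 0.6058 -0.2328  0.0556]
top lid_corner0 0.85 [ 0.5764 -0.0355  0.0557]
lid 0.96 c 562.1 -137.1 size [ 68.5 202. ] ang 8.61
scene box_rails 0.57 [ 0.5747 -0.2175  0.0631]
scene lid_pull 0.63 [ 0.5482 -0.0538  0.0894]
scene lid 0.61 [ 0.5626 -0.1328  0.0604]
scene lid 0.4 [ 0.5483 -0.2388  0.0493]
[0.52299828 0.14452675 0.15575913] 11.55
```

View pics/t4c.png

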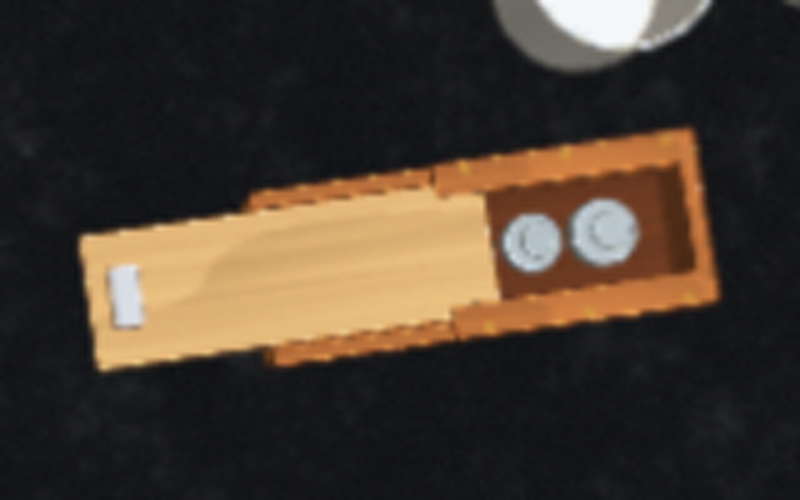

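The lid rests 96 mm out with its pull at crop px (125,296), and the box end is at crop px x≈260. I'll grip across the edges just in front of the box at (0.5575, −0.1085), about 28 mm from the lid's middle.

{"fn": "carry_out", "kwargs": {
  "plan": [
    [0.14,-1,0,0,0,0],
    [0.14,-1,0,0,0,0],
    [0.14,-1,0,0,0,0],
    [0.14,-1,0,0,0,0],
    [0.14,-1,0,0,0,0],
    [0.14,-1,0,0,0,0],
    [0.14,-1,0,0,0,0],
    [0.14,-1,0,0,0,0]
  ],
  "gripper": 0
}}

```text
clock: 12.35
ee_pos: [0.5565, -0.0965, 0.1558]
tcp_rot: [0.653, 0.757, 0.0, 0.0]
wrist_force: [0.4, 0.7, -0.9]
opening: 0.999
grip_force: 0.0
```

{"fn": "carry_out", "kwargs": {
  "plan": [
    [0.03,-0.43,0,0,0,0],
    [0,0,-0.3,0,0,0],
    [0,0,0,0,0,0],
    [0,0,0,0,0,0],
    [0,0,0,0,0,0]
  ]
}}

```text
clock: 12.85
ee_pos: [0.5573, -0.1067, 0.1466]
tcp_rot: [0.652, 0.758, 0.0, -0.0]
wrist_force: [0.2, -0.8, -0.1]
opening: 1.001
grip_force: 0.0
```

{"fn": "carry_out", "kwargs": {
  "plan": [
    [0,-0.03,-0.8,0,0,0],
    [0,0,-0.8,0,0,0],
    [0,0,-0.6,0,0,0],
    [0,0,-0.27,0,0,0],
    [0,0,0,0,0,0],
    [0,0,0,0,0,0]
  ]
}}

```text
clock: 13.45
ee_pos: [0.558, -0.1087, 0.0735]
tcp_rot: [0.653, 0.758, 0.0, 0.0]
wrist_force: [1.1, -0.6, 0.1]
opening: 0.999
grip_force: 0.0
```

{"fn": "carry_out", "kwargs": {
  "plan": [
    [0,0,0,0,0,0],
    [0,0,0,0,0,0],
    [0,0,0,0,0,0],
    [0,0,0,0,0,0],
    [0,0,0,0,0,0],
    [0,0,0,0,0,0]
  ],
  "gripper": 1
}}

```text
clock: 14.05
ee_pos: [0.5578, -0.109, 0.0731]
tcp_rot: [0.653, 0.757, 0.0, 0.0]
wrist_force: [-0.6, 0.5, 2.6]
opening: 0.752
grip_force: 30.0
```

{"fn": "carry_out", "kwargs": {
  "plan": [
    [-0.047,0.33,0.03,0,0,0],
    [-0.047,0.33,0.03,0,0,0],
    [-0.047,0.33,0,0,0,0],
    [-0.047,0.33,0,0,0,0],
    [-0.047,0.33,0,0,0,0],
    [0,0,0,0,0,0]
  ]
}}

```text
clock: 14.65
ee_pos: [0.5499, -0.0577, 0.0742]
tcp_rot: [0.652, 0.758, -0.0, -0.0]
wrist_force: [0.3, 0.5, -0.9]
opening: 0.753
grip_force: 30.0
```

{"fn": "carry_out", "kwargs": {
  "plan": [
    [-0.05,0.3,0.3,0,0,0],
    [-0.05,0.3,0.5,0,0,0],
    [-0.1,0.6,0.5,0,0,0],
    [-0.18,0.9,0,0,0,0],
    [-0.18,1,0,0,0,0],
    [-0.18,1,0,0,0,0],
    [-0.18,1,0,0,0,0],
    [-0.18,1,0,0,0,0]
  ]
}}

```text
clock: 15.45
ee_pos: [0.5176, 0.1252, 0.1152]
tcp_rot: [0.653, 0.757, 0.001, 0.001]
wrist_force: [0.8, 0.4, -0.9]
opening: 0.754
grip_force: 30.0
```

{"fn": "carry_out", "kwargs": {
  "plan": [
    [-0.18,1,0,0,0,0],
    [-0.18,1,0,0,0,0],
    [-0.18,1,0,0,0,0],
    [-0.18,1,0,0,0,0],
    [-0.15,0.8,0,0,0,0],
    [-0.1,0.4,0,0,0,0],
    [0,0,0,0,0,0]
  ]
}}

```text
clock: 16.15
ee_pos: [0.4881, 0.2811, 0.1145]
tcp_rot: [0.652, 0.758, 0.001, 0.0]
wrist_force: [0.2, 0.4, -1.2]
opening: 0.757
grip_force: 30.0
```

```bash
python3 - <<'E'
from h import *
im=snap("scene"); tips("scene",["lid","lid_pull","lid_corner0"])
cv2.imwrite("pics/s5.png",cv2.resize(im[110:280,200:400],None,fx=3.5,fy=3.5,interpolation=2)[:,:,::-1])
snap("top");tips("top",["weight_box","box_rails","lid_corner0","pad"])
print(state()["ee_pos"],state()["wrist_force"],state()["clock"])
E
```

```text
scene lid 0.63 [0.4939 0.2554 0.1022]
scene lid_pull 0.6 [0.4757 0.3375 0.1274]
scene lid_corner0 0.97 [0.5151 0.3632 0.098 ]
scene lid_corner0 0.88 [0.4439 0.3473 0.0986]
top weight_box 0.65 [ 0.5788 -0.2339  0.0052]
top box_rails 0.94 [ 0.5731 -0.2109  0.0637]
top lid_corner0 0.89 [0.475  0.1465 0.0958]
top lid_corner0 0.67 [0.5386 0.1556 0.0979]
top pad 0.89 [ 0.4975  0.25   -0.0036]
[0.48848131 0.27892156 0.11340306] [ 0.20567307  0.38880015 -0.85611289] 16.6
```

View pics/s5.png

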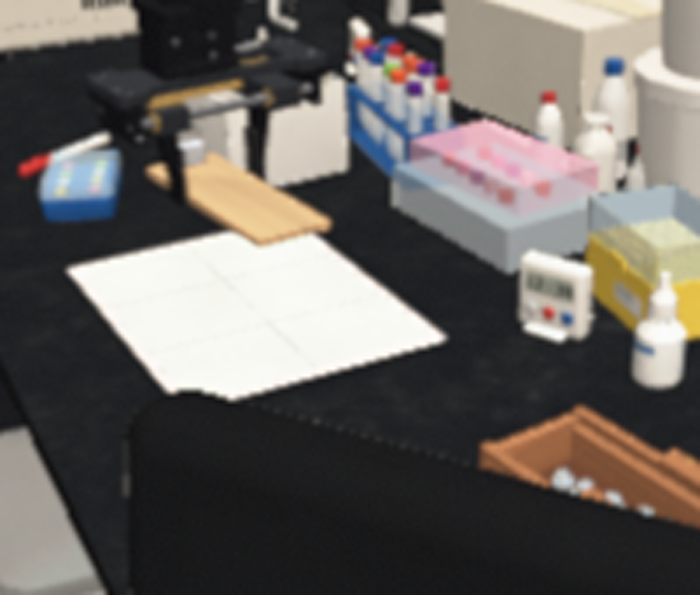

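The lid is held clear of the box and nearly level over the pad, with its centre near (0.493, 0.254). The box and timer haven't moved. I'll lower it now.

{"fn": "carry_out", "kwargs": {
  "plan": [
    [0.05,-0.05,-0.6,-0.14,-0.02,0],
    [0,0,-0.8,0,0,0],
    [0,0,-0.7,0,0,0],
    [0,0,-0.5,0,0,0],
    [0,0,-0.25,0,0,0],
    [0,0,-0.08,0,0,0],
    [0,0,0,0,0,0],
    [0,0,0,0,0,0]
  ]
}}

```text
clock: 17.4
ee_pos: [0.4906, 0.2784, 0.0266]
tcp_rot: [0.653, 0.757, -0.006, 0.008]
wrist_force: [-0.4, 0.1, -0.6]
opening: 0.755
grip_force: 30.0
```

{"fn": "carry_out", "kwargs": {
  "plan": [
    [0,0,-0.05,0,0,0],
    [0,0,-0.05,0,0,0],
    [0,0,0,0,0,0],
    [0,0,0,0,0,0]
  ]
}}

```text
clock: 17.8
ee_pos: [0.4897, 0.2781, 0.0226]
tcp_rot: [0.653, 0.757, -0.007, 0.008]
wrist_force: [-0.0, -0.3, -0.7]
opening: 0.753
grip_force: 30.0
```

{"fn": "carry_out", "kwargs": {
  "plan": [
    [0,0,-0.04,0,0,0],
    [0,0,0,0,0,0],
    [0,0,0,0,0,0]
  ]
}}

```text
clock: 18.1
ee_pos: [0.4899, 0.2782, 0.0222]
tcp_rot: [0.653, 0.757, -0.007, 0.008]
wrist_force: [-2.7, -1.9, 6.3]
opening: 0.753
grip_force: 33.1
```

Contact with the pad. Now I'll release, rise straight up, and check.

{"fn": "carry_out", "kwargs": {
  "plan": [
    [0,0,0.03,0,0,0],
    [0,0,0,0,0,0],
    [0,0,0,0,0,0],
    [0,0,0,0,0,0],
    [0,0,0.3,0,0,0],
    [0,0,0.8,0,0,0],
    [0,0,1,0,0,0],
    [0,0,1,0,0,0]
  ],
  "gripper": 0
}}

```text
clock: 18.9
ee_pos: [0.4894, 0.2779, 0.1164]
tcp_rot: [0.653, 0.757, -0.007, 0.008]
wrist_force: [-0.7, 0.5, 0.3]
opening: 0.997
grip_force: 0.0
```

{"fn": "carry_out", "kwargs": {
  "plan": [
    [0,0.5,1,0,0,0],
    [0,1,1,0,0,0],
    [0,1,0,0,0,0],
    [0,1,0,0,0,0],
    [0,1,0,0,0,0],
    [0,1,0,0,0,0],
    [0,1,0,0,0,0],
    [0,0,0,0,0,0]
  ]
}}

```text
clock: 19.7
ee_pos: [0.4889, 0.4763, 0.1756]
tcp_rot: [0.652, 0.758, -0.006, 0.008]
wrist_force: [-0.7, -1.3, -0.2]
opening: 0.995
grip_force: 0.0
```

```bash
python3 - <<'E'
from h import *
im=snap("top"); tips("top",["lid","lid_pull","lid_corner0","weight_box"])
cv2.imwrite("pics/t6.png",cv2.resize(im[90:290,130:490],None,fx=2.2,fy=2.2,interpolation=2)[:,:,::-1])
print(state()["ee_pos"],state()["clock"])
E
```

```text
top lid 0.65 [7.091e-01 8.220e-02 7.000e-04]
top lid_pull 0.71 [0.481  0.3294 0.0331]
top lid_corner0 0.95 [0.473  0.145  0.0045]
top lid_corner0 0.93 [0.5395 0.1543 0.007 ]
top weight_box 0.74 [ 0.5805 -0.2314  0.0057]
[0.48988184 0.47202523 0.17532906] 19.95
```

View pics/t6.png

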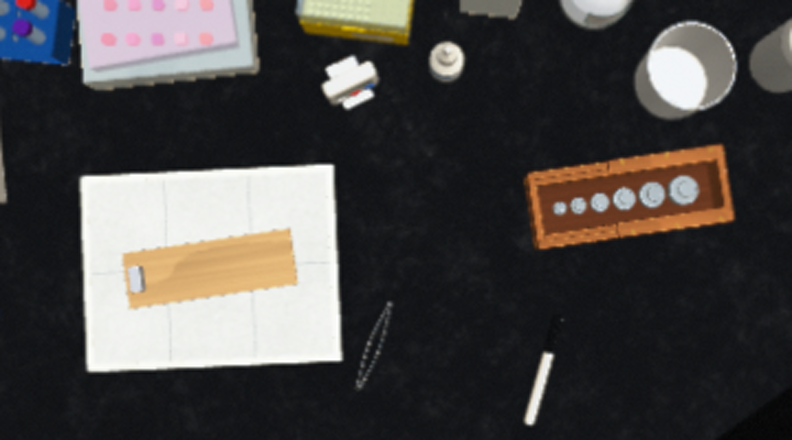

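The lid lies flat on the pad (crop px 123–298, 230–308), well inside its edges. The box and other things are unmoved.

```bash
python3 -c "
from workcell import robot
print(robot.job_done())"
```

```text
the job is handed in; nothing more can be done
None
```

The job is handed in, with no verdict returned: the lid rested 96 mm out when let go, and now lies flat, right way up and wholly on the pad; the last picture shows nothing else moved.

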